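# Third hand at the washbasin: hold the soap tray against its sprung stop

## Robot

A 6-joint arm with a two-finger parallel gripper is mounted at the origin on the work surface. World frame = base frame: x ahead of the robot, y to its left, z up, the work surface at z = 0. Lengths are in m, angles in rad, forces in N, time in s.
With the tool pointing down it reaches from about 0.375 to 0.975 m from the base axis. Payload 3.8 kg.
Tool frame: the origin (TCP) lies midway between the tips of the shut fingers; the grasp point (between the pads) lies 19 mm behind it; z points along the fingers, y is the line along which they close (so a half turn about z gives the same grasp; the last joint's range is limited). The gripper opens to 88 mm and grips with 3 to 60 N. Pads are 18 mm wide; open, the fingers measure 123 mm over their backs; the gripper's body (75 mm by 187 mm) begins 45 mm behind the grasp point.
Start: joints at [1.132, 0.264, 1.604, -0, 1.274, -0.037], TCP at [0.264, 0.621, 0.239] pointing down, gripper open.
Joint ranges: [-2.63, 2.63], [-0.94, 2.18], [0.31, 2.57], [-1.31, 4.45], [0, 2.66], [-2.55, 2.55]. Speed limits (rad/s): [2.57, 2.57, 3.14, 3.14, 3.14, 3.14].

## Interface

Orientations are given as a rotation vector (axis times angle).
In Python, from cell import manip, inverse_kinematics, cams, order gives the robot as it stands. Calls block until the motion is done:
- manip.move_pose(position, orientation): joint-space move of the TCP to a pose.
- manip.move_linear(position, rate=0.15, rot=None): straight line of the TCP; rot=None keeps the orientation; rate is the mean speed in m/s.
- manip.set_joints(angles): joint-space move.
- manip.set_gripper(opening, force=None): finger opening in m; force is the grip in N (None keeps the last); returns when the fingers have stopped.
- manip.dwell(seconds).
- inverse_kinematics(position, orientation): joint angles nearest the present ones, or None.
- manip.state(): the state.
- cams.capture(name): name is "scene" or "top"; returns a dict with "image" (400x640x3 uint8, blue, green, red), "z_map" (400x640 float32, m along the optical axis (not along the pixel's ray), 0 where there is no reading), "intrinsics" (3x3 intrinsics, pixels), "k1" (the pictures are not rectified: a ray, as slopes to the right and down, at radius r is drawn at 1 + k1 r^2 times it, then the intrinsics apply), "position" and "orientation" of the camera in the world. Camera axes: x right, y down, z forward; pixel columns grow to the right and rows downward; lengths in m; the calibration is good to about 2 mm. A picture is of the moment at which its call begins.
A pose or a line that the arm cannot do raises manip.IKError and nothing moves.
- order.close_job(): hands the job in; it is judged then, once.
The state is a dict: "clock": time; "joint_pos": joint angles; "joint_velocities": joint speeds; "tau": joint torques, N m; "tool_pos": TCP position; "tcp_rot": TCP orientation; "contact_force": force on the tool from outside, world axes, zero at the start; "moment": the same for the moment, N m; "gripper_width": finger opening in m; "grasp_force": force on a finger pad.
Only numpy, scipy, OpenCV 4.12 (cv2) and the standard library are available. Lean on these libraries where they do the work, as an engineer would, in place of code of your own. Each camera call takes 0.05 s, during which the arm holds its last target. There are 200 camera calls.

## Task

Slide the steel soap tray, with the soap bar lying in it, plain end first into the black slotted holder on the ledge until it meets the red sprung stop, then press it against the stop with a steady push of about 10 N, which takes the spring about halfway in; never drive the stop to the end of its travel. Finish while still holding the tray pressed like that, because I will tighten the brass thumbscrews while you hold it: do not let go. Keep the tray level and the soap in it, and leave everything else on the ledge alone.

Things in the scene. Friction and masses are not known exactly. Their poses are not given: they have to be found in the camera images.
- tray: open steel soap tray, 160 (x) x 100 (y) x 22 mm high, walls and floor 3 mm, about 0.35 kg, on the ledge. Origin: underside, centre of the 160 x 100 pan; +x points to the plain end that enters the holder, z up. At the other (-x) end an upright steel tab: 45 mm long (tray x -125 to -80 mm), 16 mm thick (y), from 6 to 56 mm above the ledge.
- tray_tab (a point): point in the tab to grip, tray (-102.5, 0, 40) mm; same axes as the tray. Grip across the 16 mm (tray y) from above; the tab stays outside the holder.
- tray_end (a point): middle of the outer face of the tray's plain end, tray (80, 0, 11) mm; this face meets the stop.
- soap: green bar of soap, 75 x 50 x 22 mm, 0.09 kg, lying loose on the tray's floor. Origin: centre of its underside.
- holder: black plastic slotted holder fixed on the ledge, no floor of its own (the tray slides on the ledge). Origin: on the ledge, middle of the mouth; +x leads straight in, z up. Side walls 165 mm long, 108 mm apart, 36 mm high, with lips reaching 12 mm inwards at the top (underside 30 mm above the ledge): the tray's long rims run under them. Open above the middle.
- holder_mouth (a point): middle of the mouth, on the ledge (the holder's origin and axes). In front of it the mouth flares outwards to about 128 mm over 27 mm. Brass thumbscrews on the holder's sides rise to 50 mm above the ledge.
- stop_pad: red plate of the sprung stop inside the holder, 84 mm wide, from 3 to 23 mm above the ledge, facing the mouth. Origin: on the ledge under the middle of its front face, at holder x = 125 mm when not pressed.
- spring_stop (a joint): how far the sprung stop is pushed in, m: 0 free, 0.020 at the end of its travel. The spring starts at 2 N and adds 0.8 N per mm: 6 N at 5 mm, 10 N at 10 mm, 14 N at 15 mm.
- milk_pan: steel milk pan, 140 mm across, 80 mm high, with a black handle, standing in the dish rack; leave alone (origin: centre of its underside)
- cup_a: orange melamine cup, 80 mm across, 85 mm high, in the dish rack; leave alone (origin: centre of its underside)
- cup_b: yellow melamine cup, 80 mm across, 85 mm high, in the dish rack; leave alone (origin: centre of its underside)
- spoon: wooden stirring spoon, 240 mm long, lying in the dish rack; leave alone (origin: centre of its length, underside)
- pump_bottle: amber bottle with a black cap, 60 mm across, 160 mm high, standing on the ledge farther out from the robot; leave alone (origin: centre of its underside)
- tumbler: blue ceramic tumbler, 72 mm across, 100 mm high, standing on the ledge farther out from the robot; leave alone (origin: centre of its underside)
Things that resemble listed ones, but are neither listed nor needed, are in the scene too. What is shaped like the tray but green or orange is not meant. Several things look just like the soap: the one meant starts farthest to the robot's right.

How it is judged:
On the way, in this order (a step that is already met when the one before it is completed fails the run):
1. the tray's plain end is in the slots under the lips, lined up and level, and not yet at the stop (y of tray_end in the frame of holder between -0.008 and 0.008 m and angle between the x axis of tray and the x axis of holder, either way round below 0.09 rad and angle between tray's own z axis and vertical below 0.12 rad and z of tray_end in the frame of holder below 0.028 m and x of tray_end in the frame of holder between 0.02 and 0.123 m), for 0.1 s.
2. the tray is pressed against the stop with 6 to 14 N for half a second (contact force between tray and stop_pad between 6 and 14 N), for 0.5 s.
At the end, for the whole second after the job is handed in: At the end, and for a second after, the robot's fingers still hold the tray pressed with 6 to 14 N against the sprung stop (stop pushed in about 5 to 15 mm), the tray still, level within 0.12 rad, lined up with the holder within 8 mm and 0.09 rad, the soap lying flat on the tray's floor (all of step 2 and y of tray_end in the frame of holder between -0.008 and 0.008 m and angle between the x axis of tray and the x axis of holder, either way round below 0.09 rad and angle between tray's own z axis and vertical below 0.12 rad and z of tray_end in the frame of holder below 0.028 m and z of soap in the frame of tray between 0 and 0.012 m and x of soap in the frame of tray between -0.06 and 0.06 m and y of soap in the frame of tray between -0.04 and 0.04 m and x of tray_end in the frame of holder above 0.126 m and value of joint spring_stop between 0.004 and 0.0165 m and contact force between the fingers and tray above 2 N and linear speed of tray below 0.01 m/s); the arm keeps its last pose, push and grip.
It fails at once if the sprung stop is driven to the end of its travel (past 19 mm) (value of joint spring_stop above 0.019 m).
It fails at once if the tray is tipped by more than 0.35 rad (angle between tray's own z axis and vertical above 0.35 rad).
It fails at once if something else on the ledge is moved by more than 25 mm (distance of any of milk_pan, cup_a, cup_b, spoon, pump_bottle, tumbler from where it was at the start of the episode above 0.025 m).
It also fails if it takes over 45 s, if anything falls off the work surface, if the arm or the gripper's body presses on something with over 40 N, if the wrist force passes 120 N, or if a joint passes its speed limit or range.

## Working session

There is one attempt and no reset: what is moved stays moved. The work goes in short steps, each a Python script; the robot and the scene stay as the last script left them, time stands still between calls to the robot, and variables do not carry over. Pictures are saved under pics/ and viewed, at most 10 in all, crops included, and the job is handed in when it is done.

```bash
ls; mkdir -p pics
python3 - <<'E'
from cell import manip,cams
import cv2,numpy as np
for n in("scene","top"):
    c=cams.capture(n); cv2.imwrite(f"pics/{n}0.png",c["image"]); np.savez(f"{n}0.npz",**c)
    print(n,c["intrinsics"],c["k1"],c["position"],c["orientation"],(c["z_map"]>0).mean())
s=manip.state();print(s)
E
```

```text
pics
scene [[441.34786972   0.         310.60820706]
 [  0.         441.34786972 195.7715673 ]
 [  0.           0.           1.        ]] 0.0037662276935772118 [ 1.4685145  -0.29615033  0.85410047] [-1.90807031 -1.32292349  0.66028467] 0.9961171875
top [[409.57693243   0.         321.63576242]
 [  0.         409.57693243 193.51434582]
 [  0.           0.           1.        ]] -0.10487447018337423 [0.34058908 0.04021559 1.19385795] [-2.13371938  2.13441167 -0.16600998] 0.9961015625
{'clock': 0.1, 'joint_pos': array([ 1.13210204e+00,  2.64670311e-01,  1.60522316e+00, -1.62541315e-06,
        1.27371558e+00, -3.68822994e-02]), 'joint_velocities': array([ 0.00162404, -0.00117528, -0.00275395,  0.00044283,  0.00136702,
        0.00123026]), 'tau': array([ 7.77133992e-04, -5.03621078e+01, -3.58068180e+01,  7.30650779e-02,
        2.33309856e-02, -9.14327643e-05]), 'tool_pos': array([0.26370188, 0.62066117, 0.23752529]), 'tcp_rot': array([-0.62683186, -3.07793797,  0.00307833]), 'contact_force': array([-0.19523291,  0.58342429, -0.37544235]), 'moment': array([-0.02530535, -0.00125599, -0.00686506]), 'grasp_force': 0.0, 'gripper_width': 0.0883155024067043}
```

View pics/scene0.png

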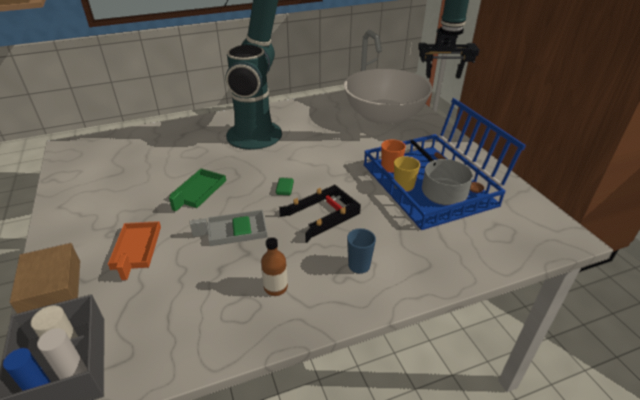

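View pics/top0.png

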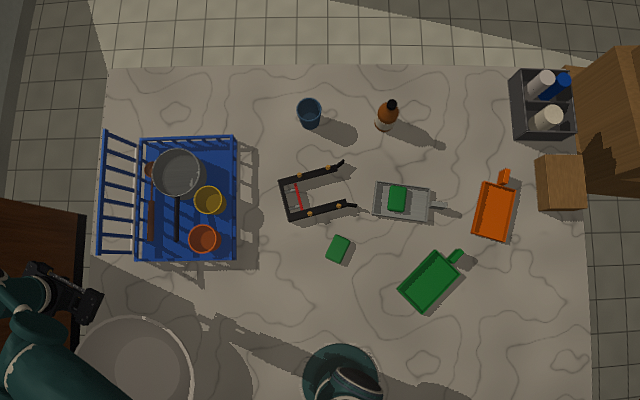

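Top view: steel tray at (402,202), its tab at (440,206) and soap on it at (397,198). The holder is at (318,192), opening to the right, with the red stop at (297,195).
Look-alikes for the tray are green (430,282) and orange (494,210), both ruled out by colour. The look-alike soap at (338,249) is further left than the one in the tray, so the one in the tray is the one meant.

```bash
cat > h.py <<'E'
import numpy as np,cv2
from scipy.spatial.transform import Rotation as R
def load(n): return dict(np.load(n))
def rays(c,uv):
    K=c["intrinsics"];uv=np.asarray(uv,float).reshape(-1,2)
    d=np.c_[(uv[:,0]-K[0,2])/K[0,0],(uv[:,1]-K[1,2])/K[1,1]];s=d.copy()
    for _ in range(20): s=d/(1+float(c["k1"])*(s**2).sum(1,keepdims=True))
    return np.c_[s,np.ones(len(s))]
def M(c): return R.from_rotvec(c["orientation"]).as_matrix()
def plane(c,uv,z):
    d=rays(c,uv)@M(c).T; return c["position"]+d*((z-c["position"][2])/d[:,2])[:,None]
def cloud(c):
    v,u=np.mgrid[:400,:640]; uv=np.c_[u.ravel(),v.ravel()]
    return (c["position"]+(rays(c,uv)*c["z_map"].reshape(-1,1))@M(c).T).reshape(400,640,3)
def proj(c,P):
    p=(np.asarray(P,float).reshape(-1,3)-c["position"])@M(c);s=p[:,:2]/p[:,2:];s=s*(1+float(c["k1"])*(s**2).sum(1,keepdims=True))
    return s@c["intrinsics"][:2,:2].T+c["intrinsics"][:2,2]
E
python3 - <<'E'
from h import *
def rect(p):
    (a,b),(w,h),t=cv2.minAreaRect(p.astype(np.float32)); return np.round([a,b,w,h,t],4)
for n in("top","scene"):
    c=load(n+"0.npz");P=cloud(c);im=c["image"];hsv=cv2.cvtColor(im,cv2.COLOR_BGR2HSV);H,S,V=cv2.split(hsv)
    roi=(P[...,0]>.3)&(P[...,0]<.8)&(P[...,1]>-.4)&(P[...,1]<.25)
    flat=roi&(abs(P[...,2])<.015);print(n,"table z",np.median(P[...,2][flat]))
    g=(H>45)&(H<85)&(S>120)&roi&(V>50)
    for nm,m,zz in(("green",g,None),("red",((H<8)|(H>172))&(S>120)&(V>60)&roi,None),("dark",(V<45)&roi&(P[...,2]>.02),None),("brass",(H>8)&(H<25)&(S>120)&roi,None),("high gray",(S<60)&(P[...,2]>.012)&roi,None)):
        k,l,st,ce=cv2.connectedComponentsWithStats(m.astype(np.uint8))
        for i in range(1,k):
            if st[i,4]>(12 if nm in("brass","red") else 40):
                q=P[l==i];print(nm,st[i],ce[i].round(1),"med",np.median(q,0).round(4),"z",np.percentile(q[:,2],[5,50,95]).round(3),rect(q[:,:2]))
c=load("top0.npz");im=c["image"];cv2.imwrite("pics/crop1.png",cv2.resize(im[140:260,260:470],None,fx=3.8,fy=3.8,interpolation=cv2.INTER_CUBIC))
E
```

```text
top table z 0.00032107370965139825
green [387 185  20  27 417] [396.5 198.1] med [ 0.5179 -0.1689  0.0246] z [0.02  0.025 0.029] [ 5.19000e-01 -1.69800e-01  4.84000e-02  7.40000e-02  8.16651e+01]
green [326 235  24  28 418] [337.2 248.5] med [0.3722 0.0041 0.0215] z [0.017 0.021 0.025] [3.74100e-01 3.10000e-03 4.74000e-02 7.29000e-02 6.47428e+01]
green [411 249  53  26 752] [438.4 263.6] med [ 0.3279 -0.2881  0.0045] z [0.    0.004 0.057] [ 0.3327 -0.1536  0.068   0.3872  0.9179]
red [294 183  10  28  91] [298.  196.2] med [0.5247 0.1165 0.0226] z [-0.     0.023  0.026] [5.24100e-01 1.17100e-01 8.62000e-02 9.70000e-03 1.51783e+01]
dark [298  99  21  18 224] [307.3 106.3] med [0.7861 0.0906 0.0602] z [0.026 0.06  0.097] [0.5664 0.0786 0.4545 0.0575 2.4218]
dark [387  99  10  12  89] [391.4 104.6] med [ 0.7497 -0.1402  0.1594] z [0.149 0.159 0.163] [ 7.51600e-01 -1.40500e-01  2.57000e-02  2.46000e-02  2.48129e+01]
dark [301 115  20  13 108] [310.7 123.1] med [0.7318 0.079  0.0581] z [0.025 0.058 0.087] [ 0.7358  0.0771  0.0187  0.0572 16.6309]
dark [278 159  79  63 912] [310.9 193.3] m
[... 3982 characters left out ...]
324.9 208.1] med [0.5388 0.0778 0.0321] z [0.014 0.032 0.037] [ 0.5378  0.0641  0.1452  0.2051 15.4768]
high gray [190 209  77  35 669] [221.3 225.9] med [ 0.5032 -0.2401  0.0206] z [0.013 0.021 0.055] [ 0.5082 -0.2036  0.2048  0.1075 82.0384]
high gray [347 228  29  37  78] [356.6 239.2] med [0.7519 0.0734 0.0978] z [0.026 0.098 0.101] [7.4880e-01 8.8900e-02 7.1200e-02 4.9000e-02 7.4938e+01]
high gray [265 237  13  12 120] [271.2 242.2] med [ 0.7579 -0.1396  0.1584] z [0.149 0.158 0.161] [ 0.7547 -0.1396  0.03    0.0257 16.2531]
high gray [261 269  27  22 362] [274.6 281.1] med [ 0.7791 -0.1459  0.0486] z [0.025 0.049 0.071] [ 7.70100e-01 -1.42900e-01  6.01000e-02  2.87000e-02  7.65045e+01]
```

View pics/crop1.png

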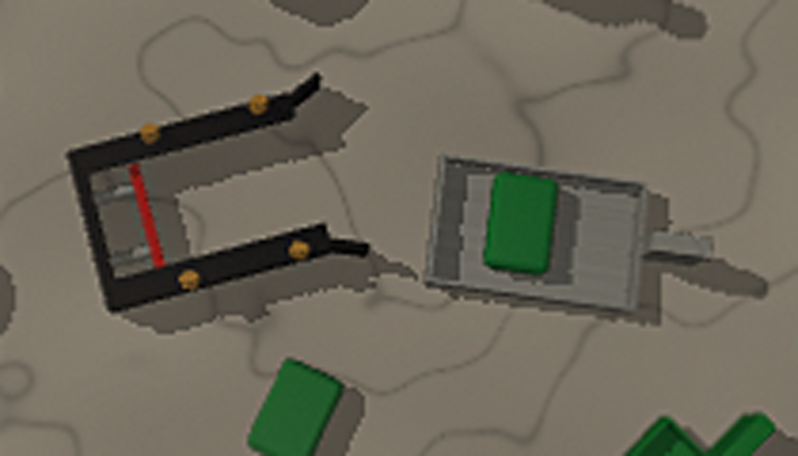

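The close crop confirms the choice: grey tray with soap at crop (520,220), tab to the right at (680,248), red pad at (147,215), flared mouth on the right. I'll refine the poses, then move.

```bash
cat > meas.py <<'E'
from h import *
def tray(c):
    P=cloud(c);H,S,V=cv2.split(cv2.cvtColor(c["image"],cv2.COLOR_BGR2HSV))
    Q=plane(c,np.stack(np.meshgrid(np.arange(640),np.arange(400)),-1),.022).reshape(400,640,3)
    return P,Q,S,V,H
def refine(n,ang=105.1,h0=(.5575,-.009)):
    c=load(n);P,Q,S,V,H=tray(c);a=np.array([np.cos(np.radians(ang)),np.sin(np.radians(ang))]);b=np.array([-a[1],a[0]])
    m=(V<60)&(P[...,2]>.030)&(P[...,2]<.041)&(P[...,0]<.66)&(P[...,0]>.4)&(P[...,1]>-.06)&(P[...,1]<.2)
    q=P[m][:,:2]-h0;x,y=q@a,q@b
    for s in(-1,1):
        k=(s*y>.03)&(x>.01)&(x<.14);xs=np.arange(.015,.14,.01);lo=[];hi=[]
        for t in xs:
            kk=k&(abs(x-t)<.006); lo.append(np.percentile(y[kk],3));hi.append(np.percentile(y[kk],97))
        print(n,"wall",s,"lo",np.polyfit(xs,lo,1).round(4),np.mean(lo).round(4),"hi",np.polyfit(xs,hi,1).round(4),np.mean(hi).round(4))
    print("wall x range",np.percentile(x[(abs(y)<.075)&(abs(y)>.045)],[0,1,99,100]).round(4))
    k=abs(y)<.03;print("back bar x",np.percentile(x[k],[2,98]).round(4))
    m=((H<8)|(H>172))&(S>120)&(V>60)&(P[...,2]>.015)&(P[...,2]<.03)&(abs(P[...,0]-.52)<.07)&(abs(P[...,1]-.115)<.05)
    q=P[m][:,:2]-h0;x,y=q@a,q@b;print("pad x",np.percentile(x,[2,50,98]).round(4),"y",np.percentile(y,[1,99]).round(4))
if __name__=="__main__":
    for n in("top0.npz","scene0.npz"):
        refine(n)
        c=load(n);P,Q,S,V,H=tray(c)
        reg=(P[...,0]>.42)&(P[...,0]<.60)&(P[...,1]>-.36)&(P[...,1]<-.07)
        m=reg&(P[...,2]>.018)&(P[...,2]<.026)&(S<70)
        ctr=P[m][:,:2];r=cv2.minAreaRect(ctr.astype(np.float32));print("tray rect",r)
        m=reg&(P[...,2]>.050)&(P[...,2]<.062);t=P[m];print("tab",m.sum(),t.mean(0),cv2.minAreaRect(t[:,:2].astype(np.float32)))
E
python3 meas.py
```

```text
top0.npz wall -1 lo [-0.0193 -0.0576] -0.0591 hi [ 0.0012 -0.0419] -0.0418
top0.npz wall 1 lo [0.0037 0.0433] 0.0436 hi [-0.0101  0.0629] 0.0621
wall x range [-0.0246 -0.0214  0.1735  0.1749]
back bar x [0.1662 0.1752]
pad x [0.1262 0.1299 0.1337] y [-0.04    0.0382]
tray rect ((0.5082017183303833, -0.20460247993469238), (0.20461586117744446, 0.10100974142551422), 81.68518829345703)
tab 94 [ 0.49636372 -0.28276625  0.05601471] ((0.4962443709373474, -0.2833750247955322), (0.04720650613307953, 0.01588323898613453), 83.20288848876953)
scene0.npz wall -1 lo [ 0.006  -0.0628] -0.0624 hi [-0.0209 -0.0465] -0.048
scene0.npz wall 1 lo [0.0104 0.0409] 0.0417 hi [0.0143 0.0555] 0.0566
wall x range [-0.0264 -0.0225  0.1727  0.1758]
back bar x [0.165  0.1742]
pad x [0.1255 0.1289 0.1361] y [-0.0267  0.0393]
tray rect ((0.508354663848877, -0.2027021050453186), (0.20297539234161377, 0.10749267041683197), 82.03837585449219)
tab 81 [ 0.49872515 -0.28260351  0.0545013 ] ((0.4978904128074646, -0.28204384446144104), (0.04313994571566582, 0.018934398889541626), 81.12690734863281)
```

Holder mouth is at (.557,-.008) with axis at 105.1°. The lips are centred within about 2 mm and the pad sits at x ≈ 125 mm, as specified. Tray yaw is 81.8° and the 205 mm length matches. The tab centre is at (.497,-.2827), and its top at 55 mm agrees with the given 56. Now to grasp.

```bash
cat >> h.py <<'E'
HM=np.array([.5572,-.008]);HA=np.radians(105.1)
def u(a): return np.array([np.cos(a),np.sin(a)])
def down(yaw,flip):  # tool x along +/-tray x, z down
    x=np.r_[u(yaw),0]*(1-2*flip);z=np.array([0,0,-1.]);return R.from_matrix(np.c_[x,np.cross(z,x),z]).as_rotvec()
E
python3 - <<'E'
from h import *
from cell import manip,inverse_kinematics as ik,cams
ty=np.radians(81.8);g=np.array([.4971,-.2828])
for f in(0,1):
    print(f,[np.round(q,2) if q is not None else None for q in(ik(np.r_[g,.021],down(ty,f)),ik(np.r_[HM-.2325*u(HA),.021],down(HA,f)),ik(np.r_[HM-.0475*u(HA),.021],down(HA,f)))])
f=min((0,1),key=lambda f:max(abs(ik(np.r_[g,.021],down(ty,f))[5]),abs(ik(np.r_[HM-.0475*u(HA),.021],down(HA,f))[5])))
print("flip",f)
manip.move_pose(np.r_[g,.16],down(ty,f));manip.set_gripper(.06,30)
s0=manip.state();print(s0["clock"],s0["contact_force"])
manip.move_linear(np.r_[g,.021],rate=.12)
s=manip.state();print(s["clock"],s["tool_pos"],s["contact_force"])
c=cams.capture("top");cv2.imwrite("pics/g1.png",cv2.resize(c["image"][140:260,330:490],None,fx=4,fy=4))
manip.set_gripper(0,30)
s=manip.state();print({k:s[k] for k in("clock","tool_pos","contact_force","gripper_width","grasp_force")})
c=cams.capture("scene");cv2.imwrite("pics/g2.png",cv2.resize(c["image"][150:270,150:390],None,fx=3,fy=3));np.savez("s1.npz",**c)
E
```

```text
0 [array([-0.56,  0.3 ,  2.  , -0.  ,  0.84, -0.42]), array([-0.4 ,  0.44,  1.8 ,  0.  ,  0.9 , -0.66]), array([-0.14,  0.3 ,  2.  ,  0.  ,  0.84, -0.4 ])]
1 [None, array([-0.4 ,  0.44,  1.8 ,  0.  ,  0.9 ,  2.48]), None]Traceback (most recent call last):
  File "<stdin>", line 6, in <module>
  File "<stdin>", line 6, in <lambda>
TypeError: 'NoneType' object is not subscriptable
```

Run:
```python
from h import *
from cell import manip,inverse_kinematics as ik,cams
ty=np.radians(81.8);g=np.array([.4971,-.2828]);f=0
p=manip.state()["tool_pos"];manip.move_linear(np.r_[p[:2],.32],rate=.2)
manip.move_pose(np.r_[g,.30],down(ty,f));manip.set_gripper(.06,30)
s0=manip.state();print(s0["clock"],s0["contact_force"])
manip.move_linear(np.r_[g,.07],rate=.2);manip.move_linear(np.r_[g,.021],rate=.08)
s=manip.state();print(s["clock"],s["tool_pos"],s["contact_force"])
manip.set_gripper(0,30)
s=manip.state();print({k:s[k] for k in("clock","tool_pos","contact_force","gripper_width","grasp_force")})
c=cams.capture("scene");cv2.imwrite("pics/g2.png",cv2.resize(c["image"][150:270,150:390],None,fx=3,fy=3));np.savez("s1.npz",**c)
```

```text
4.5 [-1.21546468 -0.17613394 -0.40651128]
6.5583 [ 0.49712512 -0.28281812  0.02079757] [0.80544238 0.38032463 0.47905558]
{'clock': 7.2917, 'tool_pos': array([ 0.49679656, -0.28278916,  0.02107608]), 'contact_force': array([-2.71563359, -0.22637278,  1.56513877]), 'gripper_width': 0.015952413054553558, 'grasp_force': 29.99327410943806}
```

View pics/g2.png

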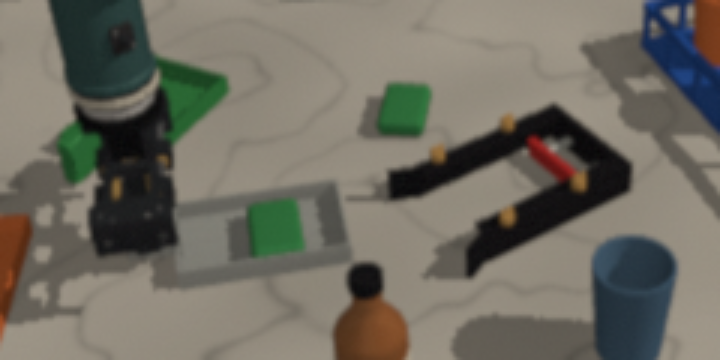

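The grip closed at 16 mm on the tab, tray level, soap at crop (275,228) still in it. Next I line up in front of the mouth, well clear of the flare.

Run:
```python
from h import *
from cell import manip,cams
q=HM-.2425*u(HA);z=manip.state()["tool_pos"][2]
manip.move_linear(np.r_[q,z],rate=.05,rot=down(HA,0))
s=manip.state();print({k:s[k] for k in("clock","tool_pos","contact_force","gripper_width","grasp_force")})
for n in("top","scene"):
    c=cams.capture(n);np.savez(n+"2.npz",**c)
    P=cloud(c);H,S,V=cv2.split(cv2.cvtColor(c["image"],cv2.COLOR_BGR2HSV));a=u(HA);b=np.array([-a[1],a[0]])
    x=(P[...,:2]-HM)@a;y=(P[...,:2]-HM)@b
    m=(x>-.215)&(x<-.045)&(abs(y)<.07)&(P[...,2]>.018)&(P[...,2]<.026)&(S<70)
    r=cv2.minAreaRect(np.c_[x[m],y[m]].astype(np.float32));print(n,r,"y ends",[(np.percentile(y[m&(abs(x-t)<.02)],[2,98])).round(4) for t in(-.08,-.18)])
    g=(H>45)&(H<85)&(S>120)&(abs(y)<.06)&(x<-.05)&(x>-.25);print("soap",x[g].mean(),y[g].mean(),np.median(P[g][:,2]))
cv2.imwrite("pics/p2.png",cv2.resize(load("top2.npz")["image"][130:250,260:470],None,fx=3.5,fy=3.5))
```

```text
{'clock': 10.0917, 'tool_pos': array([ 0.61928535, -0.24273923,  0.02113613]), 'contact_force': array([-5.1922405 , -2.49415975,  4.81384806]), 'gripper_width': 0.01584847626706857, 'grasp_force': 30.06210146471858}
top ((-0.1376853734254837, 0.00225168839097023), (0.15313605964183807, 0.10106982290744781), 1.0818928480148315) y ends [array([-0.0461,  0.0537]), array([-0.0486,  0.0519])]
soap -0.12771676930468542 -0.001244297513379861 0.024724158450519118
scene ((-0.13717436790466309, 0.00281413272023201), (0.1534300297498703, 0.10663507133722305), 0.4158706068992615) y ends [array([-0.0474,  0.0538]), array([-0.0506,  0.0521])]
soap -0.13499298132801665 -0.003643189697160211 0.023827422988412894
```

View pics/p2.png

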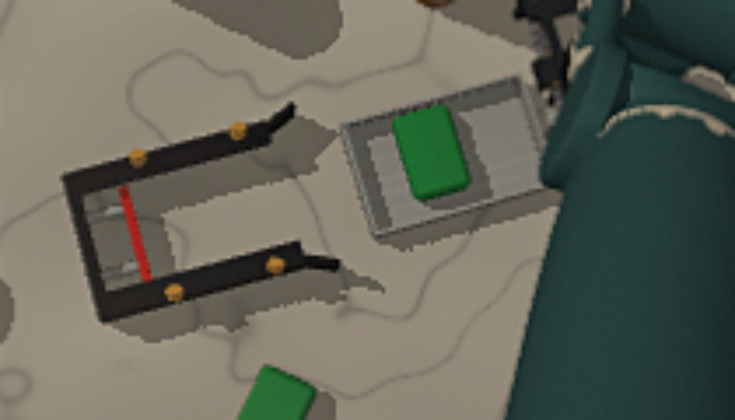

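The tray is about 1° off in yaw and about 3 mm to the left at its plain end; the front edge is at holder x = -61 mm, as expected. I'll correct that and insert in force-monitored steps.

```bash
cat >> h.py <<'E'
CY=HA-np.radians(1.0)
def fr(s):
    f=s["contact_force"];a=u(HA);return np.round([f[:2]@a,-f[0]*a[1]+f[1]*a[0],f[2]],1)
def hx(s):
    d=s["tool_pos"][:2]-HM;a=u(HA);return np.round([d@a,-d[0]*a[1]+d[1]*a[0],s["tool_pos"][2]],4)
def goal(x,y=-.001,z=.021): a=u(HA);return np.r_[HM+x*a+y*np.array([-a[1],a[0]]),z]
E
python3 - <<'E'
from h import *
from cell import manip,cams
for i,x in enumerate([-.23,-.21,-.185,-.16,-.14,-.12,-.10,-.085]):
    manip.move_linear(goal(x),rate=.05,rot=down(CY,0) if i==0 else None)
    s=manip.state();f=fr(s);print(round(s["clock"],2),hx(s),f,s["moment"].round(2))
    if f[0]<-14 or abs(f[1])>20: print("STOP");break
for n in("top","scene"):
    c=cams.capture(n);np.savez(n+"3.npz",**c);cv2.imwrite(f"pics/{n}3.png",cv2.resize(c["image"][130:250,260:470] if n=="top" else c["image"][160:270,200:400],None,fx=3.5,fy=3.5))
E
```

```text
10.59 [-0.2295 -0.0015  0.0211] [-0.6  0.1  1.1] [-0.14  0.05  0.01]
11.14 [-0.2088 -0.0012  0.0211] [ 3.3 -0.5  2.7] [ 0.22  0.03 -0.02]
11.79 [-0.184  -0.001   0.0211] [1.5 0.2 4.2] [ 0.05  0.12 -0.02]
12.44 [-0.1598 -0.0009  0.0211] [-1.5  0.6  3.6] [-0.41  0.21  0.14]
12.99 [-0.1399 -0.0011  0.0211] [-2.6  1.   3.9] [-0.37  0.13  0.14]
13.54 [-0.1199 -0.0012  0.0211] [-2.4  1.   4. ] [-0.44  0.07  0.1 ]
14.09 [-0.0999 -0.0011  0.0211] [-2.   0.9  4.2] [-0.47  0.09  0.11]
14.54 [-0.0849 -0.0011  0.0211] [-2.1 -0.6  4.9] [-0.48  0.05  0.07]
```

View pics/top3.png

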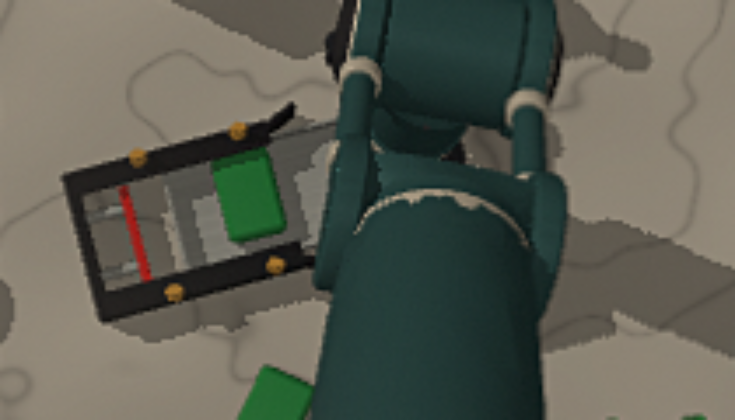

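View pics/scene3.png

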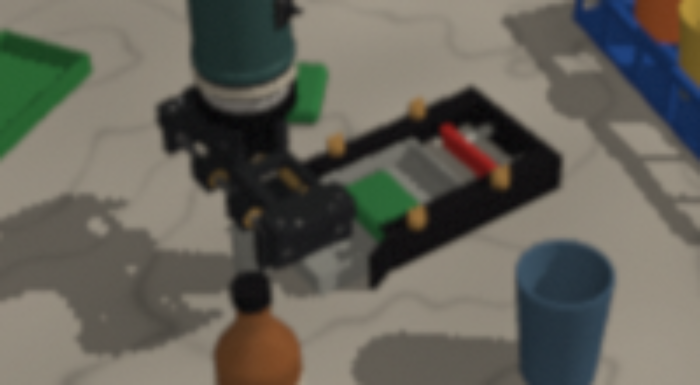

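The tray is under the lips and parallel, with its front wall at top crop (180,230) and the pad at (135,235), and the soap still inside. Sliding friction is about 2 N. Now I approach the stop in small steps, averaging the force.

```bash
cat >> h.py <<'E'
def avg(manip,n=6):
    L=[]
    for _ in range(n): manip.dwell(.03);L.append(fr(manip.state()))
    return np.mean(L,0).round(2)
E
python3 - <<'E'
from h import *
from cell import manip,cams
x=-.066;manip.move_linear(goal(x),rate=.03);F0=avg(manip);print(manip.state()["clock"],hx(manip.state()),F0)
while x<-.049:
    x+=.002;manip.move_linear(goal(x),rate=.02);s=manip.state();F=avg(manip);print(round(s["clock"],2),hx(s),F)
    if F[0]<-9: break
c=cams.capture("top");np.savez("top4.npz",**c)
E
```

```text
15.625 [-0.0665 -0.0011  0.0211] [-5.25  0.23  4.6 ]
15.88 [-0.0645 -0.0011  0.0211] [-5.3   0.7   4.32]
16.32 [-0.0625 -0.0011  0.0211] [-5.2   0.55  4.  ]
16.77 [-0.0605 -0.0011  0.0211] [-5.43  0.22  4.6 ]
17.23 [-0.0585 -0.0011  0.0211] [-5.22  0.32  4.1 ]
17.68 [-0.0566 -0.0011  0.0211] [-5.18  0.37  4.28]
18.12 [-0.0549 -0.0012  0.0211] [-6.7   0.3   3.68]
18.57 [-0.0531 -0.0014  0.0211] [-7.48 -0.25  3.05]
19.02 [-0.0514 -0.0015  0.0211] [-8.3  -0.75  2.55]
19.48 [-0.0497 -0.0017  0.0211] [-9.38 -0.17  2.03]
```

```bash
cat > pad.py <<'E'
from h import *
def pad(c):
    B,G,Rr=[c["image"][...,i].astype(float) for i in range(3)]
    v,uu=np.mgrid[:400,:640];m=np.stack([uu,v],-1);Q=plane(c,m,.023).reshape(400,640,3)
    a=u(HA);d=Q[...,:2]-HM;x=d@a;y=d@np.array([-a[1],a[0]])
    w=np.clip(Rr-np.maximum(G,B)-15,0,None)*((abs(y)<.03)&(x>.10)&(x<.16))
    return (w*x).sum()/w.sum()
E
python3 - <<'E'
from pad import *
from cell import manip,cams
b=[pad(load(f"top{i}.npz")) for i in(0,2,3)];print("free",b,"now",pad(load("top4.npz")))
for x in(-.048,-.0463):
    manip.move_linear(goal(x),rate=.015);manip.dwell(.2);s=manip.state();F=avg(manip)
    c=cams.capture("top");print(round(s["clock"],2),hx(s),F,"press mm",(pad(c)-np.mean(b))*1e3,s["grasp_force"],s["moment"].round(2))
np.savez("top5.npz",**c);cv2.imwrite("pics/top5.png",cv2.resize(c["image"][140:230,260:370],None,fx=6,fy=6))
E
```

```text
free [np.float64(0.1286975898133631), np.float64(0.12870729791181346), np.float64(0.12870663606653782)] now 0.13521761706952853
20.18 [-0.0497 -0.0016  0.0211] [-9.48 -0.85  2.13] press mm 6.51685059038326 30.000559045001864 [-1.36 -0.26  0.18]
20.89 [-0.0483 -0.0018  0.0211] [-10.03  -1.2    1.53] press mm 7.914119974780087 30.008298573084176 [-1.5  -0.4   0.23]
```

View pics/top5.png

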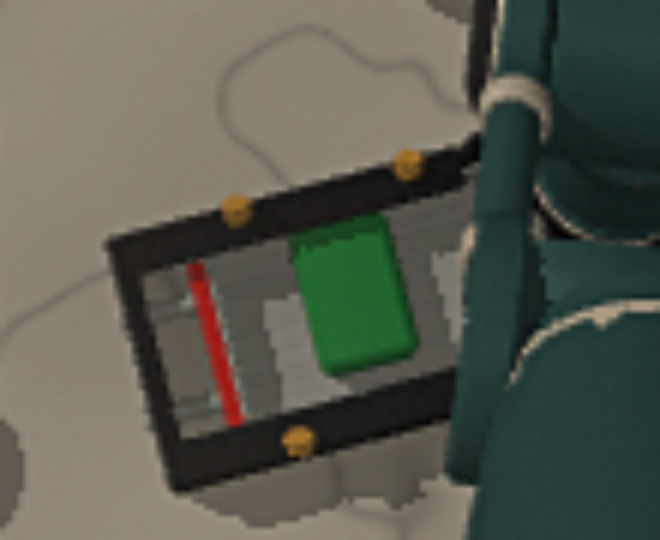

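The tray touches the pad, which the images show pushed in 7.9 mm (about 8.3 N), with the soap lying in the tray. Tool travel agrees. About 2 mm more is needed.

Run:
```python
from pad import *
from cell import manip,cams
b=.12870;x=-.0440
for k in range(3):
    if k==0: manip.move_linear(goal(x),rate=.015)
    manip.dwell(.5);s=manip.state();c=cams.capture("top");print(round(s["clock"],2),hx(s),avg(manip),"press mm",(pad(c)-b)*1e3,s["grasp_force"],abs(s["joint_velocities"]).max())
np.savez("top6.npz",**c)
P=cloud(c);a=u(HA);H,S,V=cv2.split(cv2.cvtColor(c["image"],cv2.COLOR_BGR2HSV));d=P[...,:2]-HM;X=d@a;Y=d@np.array([-a[1],a[0]])
g=(H>45)&(H<85)&(S>120)&(abs(Y)<.06)&(X>0)&(X<.15);print("soap holder xy",X[g].mean(),Y[g].mean(),"z",np.percentile(P[g][:,2],[10,50,90]))
```

```text
21.94 [-0.0462 -0.002   0.0211] [-11.38  -1.82   0.1 ] press mm 9.920066403112438 30.017015542834997 0.0018147879056184927
22.69 [-0.0462 -0.002   0.0211] [-11.02  -1.53   0.45] press mm 9.920962389462524 30.017076577059925 0.001881765058632636
23.44 [-0.0462 -0.002   0.0211] [-11.18  -1.22   0.03] press mm 9.921420744922804 30.01707470510155 0.0017353249142148589
soap holder xy 0.0674345098550351 -0.005808568452906379 z [0.02120125 0.02443    0.02766714]
```

```bash
python3 -c "
from cell import order
print(order.close_job())"
```

```text
the job is handed in; nothing more can be done
None
```

I handed the job in with the gripper still holding the tray against the stop: the cameras show the stop pushed in 9.9 mm (about 10 N), steady for the last 1.5 s, with the soap flat in the tray; the hand-in gave no verdict.

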